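# Find the loaded instrument tin by its weight, scan it in, put it on the tray

### The arm

A 6-joint arm with a two-finger parallel gripper is mounted at the origin on the work surface. World frame = base frame: x ahead of the robot, y to its left, z up, the work surface at z = 0. Lengths are in m, angles in rad, forces in N, time in s.
With the tool pointing down it reaches from about 0.25 to 0.725 m from the base axis. Payload 4 kg.
Tool frame: the origin (TCP) lies at the very end of the fingers, on their centre line; the grasp point (between the pads) lies 19 mm behind it; z points along the fingers, y is the line along which they close (so a half turn about z gives the same grasp; the last joint's range is limited). The gripper opens to 85 mm and grips with 20 to 120 N. Pads are 22 mm wide; open, the fingers measure 114 mm over their backs; the gripper's body (76 mm by 85 mm) begins 54 mm behind the grasp point. The pads swing forward as they close: fully open they stand 13 mm farther back than shut.
Start: joints at [-1.187, 0.241, 0.005, 1.335, 0, 1.571], TCP at [0.187, -0.464, 0.206] pointing down, gripper open.
Joint ranges: [-2.72, 2.72], [-1.05, 1.87], [-1.09, 1.28], [-1.99, 2.15], [-1.42, 1.44], [-3.14, 3.14]. Speed limits (rad/s): [2.79, 2.79, 3.14, 3.14, 3.14, 3.14].

### API

Orientations are given as a unit quaternion [x, y, z, w].
In Python, from workcell import * gives the robot as it stands. The module is installed in compiled form; this text tells all that it offers.
- The arm moves only by the tool send_rows, never from a script. Its argument "steps" is text: rows parted by semicolons, each of 7 numbers parted by spaces: the opening, from -1 (shut) to 1 (fully open), then the shift along the world's x, y, z in m, then the turn, a rotation vector about the world's x, y, z in rad. A call has exactly 5 rows; each row shifts and turns the commanded pose from where the row before left it; what a row does not reach is not made up. A row lasts 1/12 s, in which the tool goes at most 41.7 mm and 7.16 degrees, less where a joint would pass 70% of its speed; a pose out of reach is approached as far as the arm can. A call is refused whole if a number of a shift passes 0.0417 or a number of a turn 0.125, either way. A call with a gripper value outside its range is refused whole. The fingers move at their own pace and stop on an object; the grip force is fixed at half the most. Time passes only in rows, so rows that do not move let the fingers close, or fill a call up. It gives the time, the measured TCP pose, the force, the opening and the grip force at its end, in the units of the state.
- get_obs(): the state, without advancing time (a new reading comes with each control period).
- camera(name): name is "scene" or "top" or "wrist"; returns a dict with "frame" (480x640x3 uint8, red, green, blue), "range_z" (480x640 float32, m along the optical axis (not along the pixel's ray), 0 where there is no reading), "camera_matrix" (3x3 intrinsics, pixels), "k1" (the pictures are not rectified: a ray, as slopes to the right and down, at radius r is drawn at 1 + k1 r^2 times it, then the intrinsics apply), "extrinsics" (4x4, takes a point from world to camera coordinates); the wrist camera has in their place "T_tool_cam" (4x4, takes a point from camera to tool coordinates, whose origin is the TCP and whose axes are the flange's). Camera axes: x right, y down, z forward; pixel columns grow to the right and rows downward; lengths in m; the calibration is good to about 2 mm. A picture is of the moment at which its call begins: read the wrist's pose just before it.
- job_done(): hands the job in; it is judged then, once.
The state is a dict: "clock": time; "joint_pos": joint angles; "joint_vel": joint speeds; "tau": joint torques, N m; "eef_pos": TCP position; "tool_rot": TCP orientation; "ft_force": force on the tool from outside, world axes, zero at the start; "ft_torque": the same for the moment, N m; "grip_width": finger opening in m; "grasp_force": force on a finger pad.
Only numpy, scipy, OpenCV 4.12 (cv2) and the standard library are available. Lean on these libraries where they do the work, as an engineer would, in place of code of your own. Each camera call takes 0.05 s, during which the arm holds its last target. There are 200 camera calls.

### The job

Only one of the three closed steel tins on the black bib still has a steel tattoo grip in it: find the heavy one by feel, lifting them. Hold the heavy tin's barcode label square to the scanner's window, about 100 mm away, and keep it still there for a second; then set the tin down upright in the steel tray. Leave the empty tins standing on the bib, never show them to the scanner, don't drop or tip any tin, and leave the bottles, the pen machine and the scanner alone.

Things in the scene. Friction and masses are not known exactly. Their poses are not given: they have to be found in the camera images.
- bib: Black disposable bib lying flat on the table, 330 (x) x 420 (y) x 3 mm, fixed; its ribs run along x. The three tins stand on it. Origin: centre of its underside.
- tray: Stainless station tray, fixed: 220 (x) x 170 (y) mm outside, floor 3 mm thick, rim 14 mm high in all, walls 3 mm. Origin: centre of its underside.
- scanner: Hands-free desk barcode scanner, fixed: round base 96 mm across, on a neck a black head 50 (x) x 78 (y) x 90 mm, top at 147 mm. Origin: centre of its underside; the dark red window looks along its -x, towards the robot.
- scanner_window (a point): Centre of the scanner's dark red window (56 wide x 50 mm high), 100 mm above the table, on the head's front face. The window looks level along this frame's -x; z is up. It reads a label held square to it at about 100 mm.
- ink_bottle: Bystander: loose black ink bottle with a paper label, 38 mm across, 110 mm tall, standing. Origin: centre of its underside.
- soap_bottle: Bystander: loose green soap bottle with a white cap, 56 mm across, 160 mm tall, standing. Origin: centre of its underside.
- pen_machine: Bystander: loose red and black tattoo pen machine, 140 mm long, 30 mm high, lying along its x on a flesh-coloured practice skin (190 x 130 x 5 mm). Origin: below its middle.
- tin_1: One of three identical closed, rigid steel tins, 100 (x) x 54 (y) x 64 mm (z, up), lid taped shut. Empty 0.11 to 0.15 kg; with the steel grip inside 0.4 to 0.6 kg, load in the middle; nothing outside tells which. Origin: centre of its underside. Label, and cream tape over the lid's edge, at the +x end. Natural grasp: the long sides, 54 mm apart.
- tin_1_label (a point): Centre of the white barcode label on the +x end of tin_1, 51 mm from the tin's middle and 30 mm above its underside; the label faces along +x of this frame.
- tin_2: One of three identical closed, rigid steel tins, 100 (x) x 54 (y) x 64 mm (z, up), lid taped shut. Empty 0.11 to 0.15 kg; with the steel grip inside 0.4 to 0.6 kg, load in the middle; nothing outside tells which. Origin: centre of its underside. Label, and cream tape over the lid's edge, at the +x end. Natural grasp: the long sides, 54 mm apart.
- tin_2_label (a point): Centre of the white barcode label on the +x end of tin_2, 51 mm from the tin's middle and 30 mm above its underside; the label faces along +x of this frame.
- tin_3: One of three identical closed, rigid steel tins, 100 (x) x 54 (y) x 64 mm (z, up), lid taped shut. Empty 0.11 to 0.15 kg; with the steel grip inside 0.4 to 0.6 kg, load in the middle; nothing outside tells which. Origin: centre of its underside. Label, and cream tape over the lid's edge, at the +x end. Natural grasp: the long sides, 54 mm apart.
- tin_3_label (a point): Centre of the white barcode label on the +x end of tin_3, 51 mm from the tin's middle and 30 mm above its underside; the label faces along +x of this frame.
There are look-alikes about, which are no part of the job. Leave any orange, pink or red look-alike of the tin_1 alone.

How it is judged:
By the outcome, as a careful person would: the job done as asked, in the order asked, and still so for the second after the job is handed in, with the robot touching nothing.
It also fails if it takes over 64 s, if anything falls off the work surface, if the arm or the gripper's body presses on something with over 40 N, if the wrist force passes 120 N, or if a joint passes its speed limit or range.

## Working session

There is one attempt and no reset: what is moved stays moved. The work goes in short steps, Python scripts to look and compute and a tool call to move; the robot and the scene stay as the last step left them, time stands still between calls to the robot, and variables do not carry over. Pictures are saved under pics/ and viewed, at most 10 in all, crops included, and the job is handed in when it is done.

Besides the shell and the picture viewer there is one more tool, called after ">>>" by a JSON object that holds its "api" and its "payload". send_rows: Moves the arm, as the interface text tells. Its arguments: {"type":"object","properties":{"steps":{"type":"string"}},"required":["steps"]}

```bash
mkdir -p pics
cat > h.py <<'E'
from workcell import *
import numpy as np, cv2
def shot(n):
    c=camera(n); return c
def pts(c):
    K=np.array(c["camera_matrix"]);h,w=c["range_z"].shape
    u,v=np.meshgrid(np.arange(w),np.arange(h))
    x=(u-K[0,2])/K[0,0];y=(v-K[1,2])/K[1,1]
    xu,yu=x.copy(),y.copy()
    for _ in range(8):
        s=1+c["k1"]*(xu**2+yu**2); xu,yu=x/s,y/s
    z=c["range_z"]
    P=np.stack([xu*z,yu*z,z],-1)
    E=np.array(c["extrinsics"]); 
    W=(P-E[:3,3])@E[:3,:3]
    W[z==0]=np.nan
    return W
E
python3 - <<'E'
from h import *
o=get_obs();print({k:np.round(v,3) for k,v in o.items()})
for n in("scene","top"):
    c=shot(n);cv2.imwrite(f"pics/{n}0.png",c["frame"][:,:,::-1]);np.savez(f"{n}0.npz",f=c["frame"],W=pts(c))
    print(n,c["camera_matrix"],c["k1"],np.round(c["extrinsics"],3))
E
```

```text
{'clock': np.float64(0.0), 'joint_pos': array([-1.187,  0.241,  0.004,  1.335,  0.   ,  1.571]), 'joint_vel': array([-0.   ,  0.001,  0.001,  0.   , -0.   , -0.002]), 'tau': array([-1.0000e-03, -3.7232e+01,  2.5241e+01,  1.7000e-02, -0.0000e+00,
       -0.0000e+00]), 'eef_pos': array([ 0.187, -0.463,  0.205]), 'tool_rot': array([ 0.982,  0.191, -0.   , -0.001]), 'ft_force': array([-0.343,  0.397, -0.996]), 'ft_torque': array([-0.024, -0.014,  0.053]), 'grasp_force': np.float64(0.0), 'grip_width': np.float64(0.085)}
scene [[442.70344101   0.         323.06199856]
 [  0.         442.70344101 244.92779107]
 [  0.           0.           1.        ]] -0.001257878494730893 [[-0.666  0.745 -0.022  0.238]
 [ 0.44   0.369 -0.819 -0.184]
 [-0.602 -0.556 -0.573  1.536]
 [ 0.     0.     0.     1.   ]]
top [[459.51527335   0.         317.5229984 ]
 [  0.         459.51527335 241.6546958 ]
 [  0.           0.           1.        ]] 0.0045757126419472246 [[ 0.011 -1.    -0.016  0.141]
 [-0.99  -0.008 -0.144  0.492]
 [ 0.143  0.017 -0.99   1.21 ]
 [ 0.     0.     0.     1.   ]]
```

View pics/scene0.png

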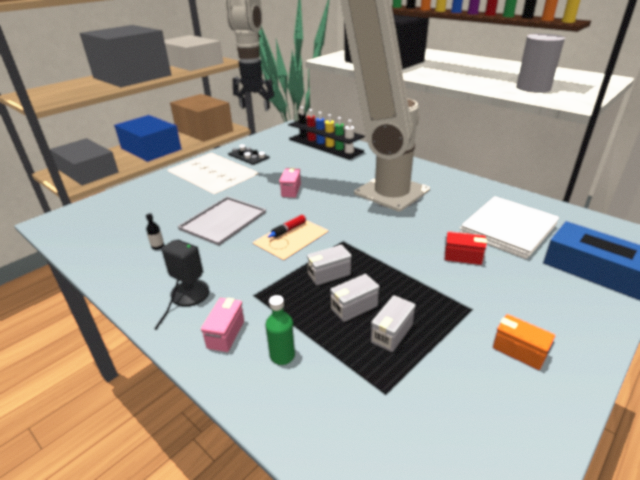

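View pics/top0.png

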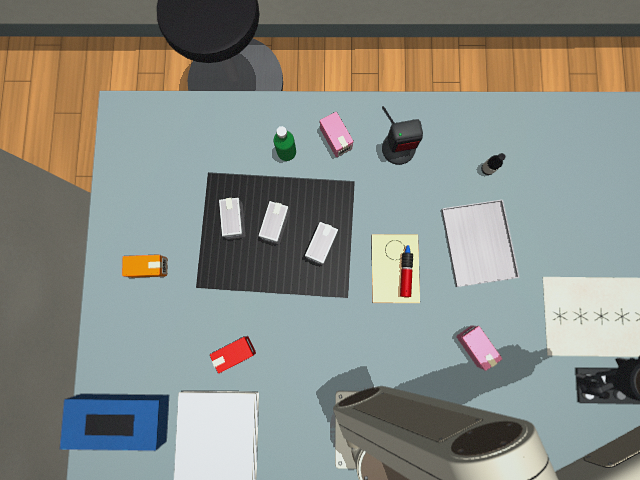

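The scene view shows three grey tins on the bib at (329,265), (355,297) and (393,322). In the top view they are at (321,243), (273,222) and (231,217), with the tape at the upper (far) end. The scanner is at (402,140) and the tray at (480,243). Pink, orange and red look-alikes stand around.

Run:
```python
from h import *
d=np.load("top0.npz");f=d["f"].astype(int);W=d["W"]
def rect(box,z0,z1,nm,sat=None):
    x0,y0,x1,y1=box;m=np.zeros(W.shape[:2],bool);m[y0:y1,x0:x1]=1
    m&=(W[...,2]>z0)&(W[...,2]<z1)
    if sat is not None: m&=(f.max(-1)-f.min(-1)<sat)
    P=W[m];r=cv2.minAreaRect(P[:,:2].astype(np.float32)*1000)
    print(nm,len(P),"z",np.round(np.nanmedian(P[:,2]),4),"rect",np.round(r[0],1),np.round(r[1],1),round(r[2],1),"lo",P.min(0).round(3),"hi",P.max(0).round(3));return m
for n,b in dict(t3=(215,190,248,245),t2=(255,195,295,250),t1=(300,215,342,272)).items():
    m=rect(b,.055,.075,n)
    p=f[m];t=m&((f[...,0]-f[...,2])>12);print("  tape",t.sum(),W[t].mean(0).round(4) if t.sum() else 0,np.median(p,0))
rect((370,100,435,170),.13,.16,"scanhead")
rect((370,100,435,170),.06,.16,"scanall")
rect((370,100,435,170),.003,.03,"scanbase")
m=np.zeros(W.shape[:2],bool);m[100:170,370:435]=1
m&=(f[...,0]>f[...,1]+25)&(f[...,0]>f[...,2]+25);P=W[m];print("window",len(P),P.mean(0).round(4),np.linalg.svd((P-P.mean(0))/1)[2].round(3)); print(P.min(0).round(3),P.max(0).round(3))
rect((435,195,525,295),.008,.02,"trayrim")
rect((435,195,525,295),.001,.02,"tray")
rect((265,120,305,165),.02,.18,"soap");rect((475,145,510,180),.02,.13,"ink");rect((318,110,356,160),.05,.09,"pinkA");rect((455,320,505,372),.05,.09,"pinkB");rect((395,240,417,300),.01,.05,"pen")
b=np.zeros(W.shape[:2],np.uint8);b[165:305,190:360]=1;b&=(f.max(-1)<60)
P=W[b>0];print("bib",cv2.minAreaRect(P[:,:2].astype(np.float32)*1000),np.nanmedian(P[:,2]))
d=np.load("scene0.npz");f=d["f"].astype(int);W=d["W"]
rect((150,230,210,285),.06,.16,"scanhead-scene");rect((150,230,210,285),.14,.16,"scantop-scene")
for n,b in dict(t1=(300,240,352,285),t2=(325,270,380,320),t3=(368,292,416,350)).items(): rect(b,.058,.075,n)
```

```text
t3 779 z 0.0661 rect [553.1 380.3] [104.   55.9] 7.1 lo [0.501 0.348 0.055] hi [0.607 0.412 0.075]
  tape 3 [0.5938 0.3824 0.0672] [209. 206. 209.]
t2 782 z 0.0662 rect [541.1 264.9] [ 55.  104.7] 73.4 lo [0.488 0.225 0.055] hi [0.597 0.304 0.074]
  tape 0 0 [214. 212. 213.]
t1 786 z 0.0665 rect [484.9 136. ] [ 55.  103.9] 66.9 lo [0.43  0.094 0.055] hi [0.54  0.178 0.074]
  tape 0 0 [219. 217. 219.]
scanhead 629 z 0.1449 rect [765.1 -82.5] [54.2 78.5] 11.5 lo [ 0.733 -0.122  0.13 ] hi [ 0.797 -0.041  0.153]
scanall 923 z 0.1421 rect [763.7 -82.7] [57.1 78.8] 11.5 lo [ 0.732 -0.122  0.065] hi [ 0.797 -0.041  0.153]
scanbase 766 z 0.0088 rect [810.1 -93.7] [184.5 208.1] 89.6 lo [ 0.706 -0.187  0.003] hi [ 0.914 -0.001  0.025]
window 138 [ 0.7386 -0.0881  0.1039] [[-0.191  0.977 -0.092]
 [ 0.019 -0.09  -0.996]
 [-0.981 -0.192 -0.002]]
[ 0.732 -0.117  0.071] [ 0.745 -0.061  0.128]
trayrim 509 z 0.0122 rect [ 494.3 -307.4] [236.5 203. ] 12.5 lo [ 0.357 -0.414  0.008] hi [ 0.618 -0.189  0.02 ]
tray 5001 z 0.0034 rect [ 493.9 -303.8] [248.7 284.6] 88.5 lo [ 0.354 -0.431  0.001] hi [ 0.633 
[... 503 characters left out ...]
0.124  0.01 ] hi [ 0.501 -0.067  0.043]
bib ((517.7348022460938, 263.03265380859375), (418.7491455078125, 326.62127685546875), 87.00262451171875) 0.002204174971157501
scanhead-scene 1415 z 0.1205 rect [ 754.  -180.5] [290.4  71.2] 82.7 lo [ 0.701 -0.323  0.061] hi [ 0.801 -0.038  0.153]
scantop-scene 456 z 0.1475 rect [768.  -79.5] [53.9 77.3] 9.5 lo [ 0.737 -0.118  0.14 ] hi [ 0.799 -0.04   0.153]
t1 653 z 0.0686 rect [507.4 182.5] [155.9 101.5] 66.1 lo [0.432 0.094 0.058] hi [0.557 0.252 0.073]
t2 830 z 0.0683 rect [551.5 306.3] [143.4 103.6] 78.6 lo [0.488 0.227 0.058] hi [0.598 0.371 0.072]
t3 946 z 0.0684 rect [559.  355.8] [102.9 110.5] 8.7 lo [0.503 0.296 0.058] hi [0.609 0.415 0.072]
```

>>> {"api": "send_rows", "payload": {"steps": "1 0.015 0.03 -0.004 0 0 -0.0393;1 0.015 0.03 -0.004 0 0 -0.0393;1 0.015 0.03 -0.004 0 0 -0.0393;1 0.015 0.03 -0.004 0 0 -0.0393;1 0.015 0.03 -0.004 0 0 -0.0393"}}

```text
clock: 0.52
eef_pos: [0.2622, -0.312, 0.1851]
tool_rot: [0.996, 0.092, -0.0, -0.0]
ft_force: [0.7, 0.0, -0.6]
grip_width: 0.0855
grasp_force: 0.0
```

>>> {"api": "send_rows", "payload": {"steps": "1 0.015 0.03 -0.004 0 0 -0.0393;1 0.015 0.03 -0.004 0 0 -0.0393;1 0.015 0.03 -0.004 0 0 -0.0393;1 0.015 0.03 -0.004 0 0 -0.0393;1 0.015 0.03 -0.004 0 0 -0.0393"}}

```text
clock: 0.93
eef_pos: [0.3373, -0.162, 0.1653]
tool_rot: [1.0, -0.006, -0.0, -0.0]
ft_force: [0.9, -0.1, -0.6]
grip_width: 0.086
grasp_force: 0.0
```

>>> {"api": "send_rows", "payload": {"steps": "1 0.015 0.03 -0.004 0 0 -0.0393;1 0.015 0.03 -0.004 0 0 -0.0393;1 0.015 0.03 -0.004 0 0 -0.0393;1 0.015 0.03 -0.004 0 0 -0.0393;1 0.015 0.03 -0.004 0 0 -0.0393"}}

```text
clock: 1.35
eef_pos: [0.4063, -0.0508, 0.1453]
tool_rot: [0.997, -0.075, 0.001, -0.018]
ft_force: [-0.7, 0.4, -0.1]
grip_width: 0.0852
grasp_force: 0.0
```

>>> {"api": "send_rows", "payload": {"steps": "1 0.015 0.03 -0.004 0 0 -0.0393;1 0.015 0.03 -0.004 0 0 -0.0393;1 0.015 0.03 -0.004 0 0 -0.0393;1 0.015 0.03 -0.004 0 0 -0.0393;1 0.013 0.03 -0.004 0 0 -0.0393"}}

```text
clock: 1.77
eef_pos: [0.4556, -0.0379, 0.1257]
tool_rot: [0.993, -0.093, 0.006, -0.073]
ft_force: [-0.3, 0.3, 0.8]
grip_width: 0.0859
grasp_force: 0.0
```

Run:
```python
from h import *
o=get_obs();print({k:np.round(v,3) for k,v in o.items()})
from scipy.spatial.transform import Rotation as R
print(R.from_quat(o["tool_rot"]).as_matrix().round(3))
```

```text
{'clock': np.float64(1.767), 'joint_pos': array([-0.188,  0.211, -0.26 ,  1.102,  0.146,  3.141]), 'joint_vel': array([-0.047,  0.207,  0.098, -0.096,  0.262,  0.   ]), 'tau': array([ 2.5000e-01, -3.4492e+01,  2.2930e+01,  1.8700e-01,  2.5300e-01,
        1.0000e-03]), 'eef_pos': array([ 0.456, -0.038,  0.126]), 'tool_rot': array([ 0.993, -0.093,  0.006, -0.073]), 'ft_force': array([-0.267,  0.346,  0.816]), 'ft_torque': array([-0.173,  0.038,  0.013]), 'grasp_force': np.float64(0.0), 'grip_width': np.float64(0.086)}
[[ 0.983 -0.184  0.025]
 [-0.186 -0.972  0.143]
 [-0.002 -0.145 -0.989]]
```

>>> {"api": "send_rows", "payload": {"steps": "1 0 0 0 0 0 0;1 0 0 0 0 0 0;1 0 0 0 0 0 0;1 0 0 0 0 0 0;1 0 0 0 0 0 0"}}

```text
clock: 2.18
eef_pos: [0.4543, -0.037, 0.1265]
tool_rot: [0.993, -0.092, 0.006, -0.072]
ft_force: [-0.5, 0.6, 0.3]
grip_width: 0.0852
grasp_force: 0.0
```

Run:
```python
from h import *
o=get_obs();print({k:np.round(v,3) for k,v in o.items()})
```

```text
{'clock': np.float64(2.183), 'joint_pos': array([-0.185,  0.207, -0.262,  1.103,  0.144,  3.141]), 'joint_vel': array([ 0.004, -0.002,  0.002, -0.001, -0.   ,  0.   ]), 'tau': array([-7.4000e-02, -3.3445e+01,  2.3262e+01,  1.6000e-02,  4.5700e-01,
        0.0000e+00]), 'eef_pos': array([ 0.454, -0.037,  0.127]), 'tool_rot': array([ 0.993, -0.092,  0.006, -0.072]), 'ft_force': array([-0.452,  0.582,  0.313]), 'ft_torque': array([-0.131,  0.059,  0.02 ]), 'grasp_force': np.float64(0.0), 'grip_width': np.float64(0.085)}
```

>>> {"api": "send_rows", "payload": {"steps": "1 0 0 0.002 0 0 0.12;1 0 0.01 0.002 -0.0715 0.0 0.1;1 0.002 0.01 0.002 -0.0715 -0.005 0.1;1 0.002 0.01 0 0 0 0.12;1 0.002 0.01 0 0 0 0.12"}}

```text
clock: 2.6
eef_pos: [0.4606, 0.0044, 0.1328]
tool_rot: [0.982, 0.191, -0.001, -0.0]
ft_force: [-0.1, 0.5, -0.1]
grip_width: 0.085
grasp_force: 0.0
```

>>> {"api": "send_rows", "payload": {"steps": "1 0.001 0.006 0 0 0 0.12;1 0.001 0.006 0 0 0 0.12;1 0.001 0.006 0 0 0 0.12;1 0.001 0.006 0 0 0 0.12;1 0.001 0.006 0 0 0 0.12"}}

```text
clock: 3.02
eef_pos: [0.4654, 0.0335, 0.1326]
tool_rot: [0.882, 0.472, -0.001, 0.0]
ft_force: [0.4, 0.6, -0.0]
grip_width: 0.0852
grasp_force: 0.0
```

```bash
cat >> h.py <<'E'
from scipy.spatial.transform import Rotation as R
def st(tx=None,ty=None,tz=None,yaw=None):
    o=get_obs();M=R.from_quat(o["tool_rot"]).as_matrix();z=M[:,2]
    th=np.arctan2(M[1,0],M[0,0])
    print("pos",o["eef_pos"].round(4),"theta",round(np.degrees(th),2),"tilt fix",np.cross(z,[0,0,-1]).round(4),"j",o["joint_pos"].round(2),"F",o["ft_force"].round(2),"T",o["ft_torque"].round(3),"w",round(float(o["grip_width"]),4),round(float(o["clock"]),2))
    if tx is not None:
        d=np.array([tx,ty,tz])-o["eef_pos"];print("go",d.round(4),"turn",round(np.radians((yaw-np.degrees(th)+180)%360-180),4))
E
python3 -c "
from h import *
st(.485,.136,.125,157)"
```

```text
pos [0.4654 0.0335 0.1326] theta 56.27 tilt fix [ 0.0013 -0.0014  0.    ] j [ 0.07  0.22 -0.21  1.13 -0.    2.23] F [ 0.37  0.59 -0.01] T [ 0.041  0.05  -0.029] w 0.0852 3.02
go [ 0.0196  0.1025 -0.0076] turn 1.758
```

>>> {"api": "send_rows", "payload": {"steps": "1 0.0013 0.0068 0 0 0 0.1172;1 0.0013 0.0068 0 0 0 0.1172;1 0.0013 0.0068 0 0 0 0.1172;1 0.0013 0.0068 0 0 0 0.1172;1 0.0013 0.0068 0 0 0 0.1172"}}

```text
clock: 3.43
eef_pos: [0.4719, 0.0674, 0.1325]
tool_rot: [0.708, 0.706, -0.001, 0.001]
ft_force: [-0.3, -0.1, -0.1]
grip_width: 0.0853
grasp_force: 0.0
```

>>> {"api": "send_rows", "payload": {"steps": "1 0.0013 0.0068 0 0 0 0.1172;1 0.0013 0.0068 0 0 0 0.1172;1 0.0013 0.0068 0 0 0 0.1172;1 0.0013 0.0068 0 0 0 0.1172;1 0.0013 0.0068 0 0 0 0.1172"}}

```text
clock: 3.85
eef_pos: [0.4784, 0.1015, 0.1326]
tool_rot: [0.474, 0.881, -0.001, 0.001]
ft_force: [0.5, -0.3, -0.4]
grip_width: 0.0854
grasp_force: 0.0
```

>>> {"api": "send_rows", "payload": {"steps": "1 0.0013 0.0068 0 0 0 0.1172;1 0.0013 0.0068 0 0 0 0.1172;1 0.0013 0.0068 0 0 0 0.1172;1 0.0013 0.0068 0 0 0 0.1172;1 0.0013 0.0068 0 0 0 0.1172"}}

```text
clock: 4.27
eef_pos: [0.4849, 0.1355, 0.1325]
tool_rot: [0.199, 0.98, -0.001, 0.001]
ft_force: [-0.3, 0.1, 0.2]
grip_width: 0.0855
grasp_force: 0.0
```

```bash
python3 -c "
from h import *
st(.485,.136,.022,157)
c=camera('wrist');cv2.imwrite('pics/w1.png',c['frame'][:,:,::-1])"
```

```text
pos [0.4849 0.1355 0.1325] theta 156.98 tilt fix [0.0016 0.0023 0.    ] j [ 0.27  0.29 -0.12  1.15 -0.    0.68] F [-0.32  0.12  0.23] T [-0.011  0.043 -0.006] w 0.0855 4.27
go [ 1.000e-04  5.000e-04 -1.105e-01] turn 0.0003
```

View pics/w1.png

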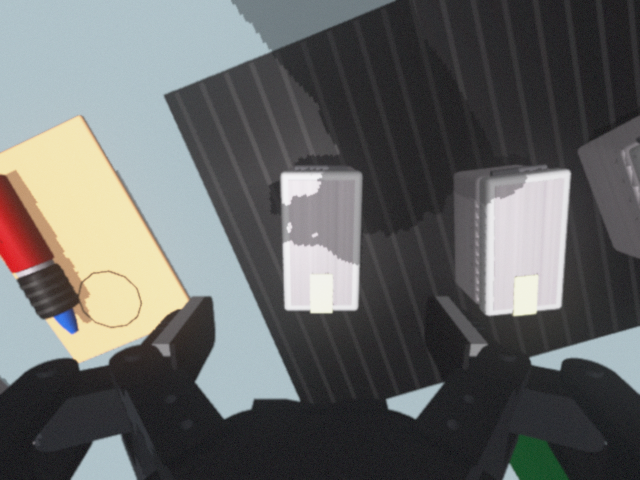

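The wrist view shows tin 1 at (320,240), centred between the fingers and square to them, with the tape at its lower end (+x). Now I'll descend and grip.

>>> {"api": "send_rows", "payload": {"steps": "1 0 0.0005 -0.03 0 0 0;1 0 0 -0.03 0 0 0;1 0 0 -0.03 0 0 0;1 0 0 -0.015 0 0 0;1 0 0 -0.0055 0 0 0"}}

```text
clock: 4.73
eef_pos: [0.4822, 0.1346, 0.019]
tool_rot: [0.203, 0.979, -0.002, -0.001]
ft_force: [-0.2, -0.6, -0.2]
grip_width: 0.0854
grasp_force: 0.0
```

>>> {"api": "send_rows", "payload": {"steps": "-1 0 0 0 0 0 0;-1 0 0 0 0 0 0;-1 0 0 0 0 0 0;-1 0 0 0 0 0 0;-1 0 0 0 0 0 0"}}

```text
clock: 5.15
eef_pos: [0.4868, 0.136, 0.0236]
tool_rot: [0.203, 0.979, 0.0, 0.003]
ft_force: [-0.1, 0.2, 5.0]
grip_width: 0.0527
grasp_force: 66.2
```

```bash
python3 -c "
from h import *
st();print(get_obs()['grasp_force'])"
```

```text
pos [0.4868 0.136  0.0236] theta 156.61 tilt fix [0.0005 0.0058 0.    ] j [ 0.27  0.4  -0.28  0.88 -0.    0.68] F [-0.13  0.24  4.96] T [ 0.067  0.063 -0.003] w 0.0527 5.15
66.21191740036011
```

Gripped; lift and feel the weight.

>>> {"api": "send_rows", "payload": {"steps": "-1 0 0 0.01 0 0 0;-1 0 0 0.015 0 0 0;-1 0 0 0.015 0 0 0;-1 0 0 0 0 0 0;-1 0 0 0 0 0 0"}}

```text
clock: 5.57
eef_pos: [0.4854, 0.1355, 0.0623]
tool_rot: [0.203, 0.979, -0.0, 0.002]
ft_force: [-0.4, 0.4, -5.2]
grip_width: 0.0523
grasp_force: 65.2
```

>>> {"api": "send_rows", "payload": {"steps": "-1 0 0 0 0 0 0;-1 0 0 0 0 0 0;-1 0 0 0 0 0 0;-1 0 0 0 0 0 0;-1 0 0 0 0 0 0"}}

```text
clock: 5.98
eef_pos: [0.4846, 0.1353, 0.0611]
tool_rot: [0.203, 0.979, -0.001, 0.001]
ft_force: [1.1, -0.2, -5.5]
grip_width: 0.0526
grasp_force: 65.2
```

```bash
python3 -c "
from h import *
st()"
```

```text
pos [0.4846 0.1353 0.0611] theta 156.63 tilt fix [0.0021 0.0006 0.    ] j [ 0.27  0.36 -0.23  0.98 -0.    0.68] F [ 1.15 -0.21 -5.47] T [-0.014 -0.016 -0.046] w 0.0526 5.98
```

About 0.55 kg, so tin 1 is the heavy one. Carry it to the scan pose.

>>> {"api": "send_rows", "payload": {"steps": "-1 0.004 -0.008 0.004 0 0 0.02;-1 0.0074 -0.017 0.004 0 0 0.0405;-1 0.0074 -0.017 0.004 0 0 0.0405;-1 0.0074 -0.017 0.002 0 0 0.0405;-1 0.0074 -0.017 0.002 0 0 0.0405"}}

```text
clock: 6.4
eef_pos: [0.5189, 0.0588, 0.0777]
tool_rot: [0.112, 0.994, -0.001, 0.001]
ft_force: [0.3, 0.0, -4.6]
grip_width: 0.052
grasp_force: 65.2
```

>>> {"api": "send_rows", "payload": {"steps": "-1 0.0074 -0.017 0.002 0 0 0.0405;-1 0.0074 -0.017 0.002 0 0 0.0405;-1 0.0074 -0.017 0.002 0 0 0.0405;-1 0.0074 -0.017 0.002 0 0 0.0405;-1 0.0074 -0.017 0.002 0 0 0.0405"}}

```text
clock: 6.82
eef_pos: [0.5557, -0.0264, 0.0874]
tool_rot: [0.011, 1.0, -0.0, 0.001]
ft_force: [0.6, 0.3, -4.8]
grip_width: 0.0524
grasp_force: 65.2
```

>>> {"api": "send_rows", "payload": {"steps": "-1 0.0074 -0.017 0.002 0 0 0.0405;-1 0.0074 -0.017 0.001 0 0 0.0405;-1 0.0074 -0.017 0 0 0 0.0405;-1 0.0074 -0.017 0 0 0 0.0405;-1 0.0058 -0.023 0 0 0 0.058"}}

```text
clock: 7.23
eef_pos: [0.5913, -0.1164, 0.0901]
tool_rot: [-0.1, 0.995, 0.0, 0.001]
ft_force: [0.6, 0.3, -5.7]
grip_width: 0.0526
grasp_force: 65.2
```

>>> {"api": "send_rows", "payload": {"steps": "-1 0 0 0 0 0 0;-1 0 0 0 0 0 0;-1 0 0 0 0 0 0;-1 0 0 0 0 0 0;-1 0 0 0 0 0 0"}}

```text
clock: 7.65
eef_pos: [0.5906, -0.1156, 0.0905]
tool_rot: [-0.099, 0.995, -0.0, 0.001]
ft_force: [0.4, -0.7, -4.1]
grip_width: 0.0526
grasp_force: 66.0
```

Run:
```python
from h import *
st(.591,-.117,.09,191.3)
for n in("scene","top"):
    c=shot(n);cv2.imwrite(f"pics/{n}1.png",c["frame"][:,:,::-1]);np.savez(f"{n}1.npz",f=c["frame"],W=pts(c))
im=cv2.imread("pics/scene1.png")[170:330,130:330];im=cv2.resize(im,None,fx=3,fy=3)
cv2.imwrite("pics/crop1.png",im)
```

```text
pos [ 0.5906 -0.1156  0.0905] theta -168.68 tilt fix [0.0001 0.0018 0.    ] j [-0.19  0.51  0.09  1.15  0.   -0.39] F [ 0.38 -0.68 -4.13] T [ 0.01  -0.004 -0.041] w 0.0526 7.65
go [ 0.0004 -0.0014 -0.0005] turn -0.0004
```

View pics/crop1.png

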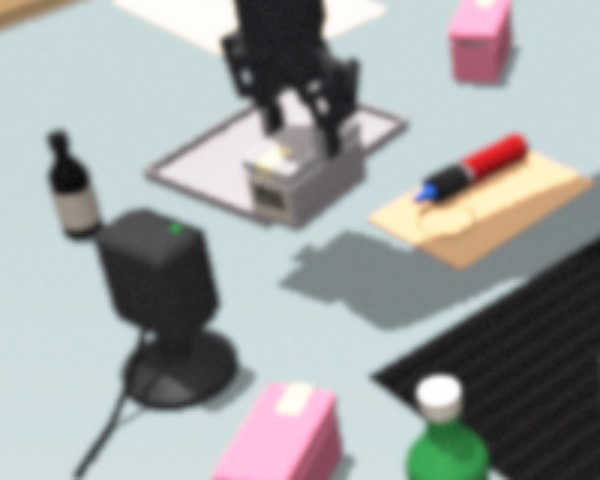

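View pics/top1.png

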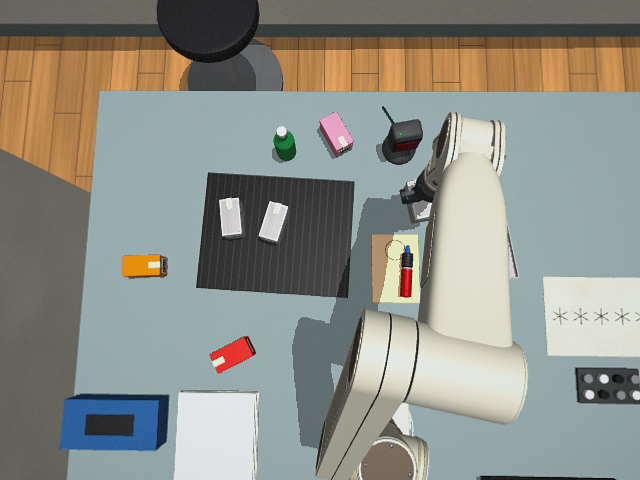

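The crop shows the tin held level with its label at about (268,197), i.e. full-frame (219,236), facing the scanner. The top view shows the two other tins still standing on the bib. I'll check the label's pose from depth.

Run:
```python
from h import *
d=np.load("scene1.npz");W=d["W"];f=d["f"].astype(int)
S=W[205:250,205:260].reshape(-1,3);S=S[np.isfinite(S[:,0])]
a=np.radians(11.3);u=np.array([np.cos(a),np.sin(a),0]);v=np.array([-np.sin(a),np.cos(a),0])
win=np.array([.7395,-.0875,.1])
L=np.c_[(S-win)@u,(S-win)@v,S[:,2]]
k=(L[:,2]>.08)&(L[:,2]<.122)&(L[:,0]>-.115)&(L[:,0]<-.085)&(abs(L[:,1])<.024)
F=L[k];A=np.c_[F[:,1],F[:,2]-.1,np.ones(len(F))];s=np.linalg.lstsq(A,F[:,0],rcond=None)[0];r=F[:,0]-A@s
g=abs(r)<.003;s=np.linalg.lstsq(A[g],F[g,0],rcond=None)[0]
print("face n",len(F),g.sum(),"slopes",s.round(3),"resid",r.std())
b=(L[:,0]>-.17)&(L[:,0]<-.085)&(L[:,2]>.06)&(L[:,2]<.15)
print("z hist",np.histogram(L[b,2],np.arange(.06,.15,.006)))
e=(abs(L[:,0]+.1)<.006)&(L[:,2]>.06);print("face lat",np.percentile(L[e,1],[1,50,99]).round(4),"z",np.percentile(L[e,2],[1,50,99]).round(4))
```

```text
face n 175 166 slopes [-0.013 -0.033 -0.102] resid 0.0015222235951572024
z hist (array([  0,   1,  34,  58,  65,  58,  62,  61,  64,  73,  37,  63, 280,
        49]), array([0.06 , 0.066, 0.072, 0.078, 0.084, 0.09 , 0.096, 0.102, 0.108,
       0.114, 0.12 , 0.126, 0.132, 0.138, 0.144]))
face lat [-0.0237  0.0046  0.03  ] z [0.0736 0.1073 0.1375]
```

>>> {"api": "send_rows", "payload": {"steps": "-1 0.002 -0.002 -0.002 0 0 0;-1 0 0 0 0 0 0;-1 0 0 0 0 0 0;-1 0 0 0 0 0 0;-1 0 0 0 0 0 0"}}

```text
clock: 8.17
eef_pos: [0.593, -0.1185, 0.0886]
tool_rot: [-0.098, 0.995, -0.0, 0.001]
ft_force: [0.9, 0.7, -5.0]
grip_width: 0.0526
grasp_force: 66.0
```

>>> {"api": "send_rows", "payload": {"steps": "-1 0 0 0 0 0 0;-1 0 0 0 0 0 0;-1 0 0 0 0 0 0;-1 0 0 0 0 0 0;-1 0 0 0 0 0 0"}}

```text
clock: 8.58
eef_pos: [0.593, -0.1186, 0.0887]
tool_rot: [-0.098, 0.995, -0.0, 0.001]
ft_force: [0.7, -0.8, -4.5]
grip_width: 0.0526
grasp_force: 66.0
```

>>> {"api": "send_rows", "payload": {"steps": "-1 0 0 0 0 0 0;-1 0 0 0 0 0 0;-1 0 0 0 0 0 0;-1 0 0 0 0 0 0;-1 0 0 0 0 0 0"}}

```text
clock: 9.0
eef_pos: [0.593, -0.1185, 0.0887]
tool_rot: [-0.098, 0.995, -0.0, 0.001]
ft_force: [-0.3, 0.2, -5.3]
grip_width: 0.0528
grasp_force: 66.0
```

>>> {"api": "send_rows", "payload": {"steps": "-1 0 0 0 0 0 0;-1 0 0 0 0 0 0;-1 0 0 0 0 0 0;-1 0 0 0 0 0 0;-1 0 0 0 0 0 0"}}

```text
clock: 9.42
eef_pos: [0.593, -0.1185, 0.0887]
tool_rot: [-0.098, 0.995, -0.0, 0.001]
ft_force: [0.3, 0.4, -4.3]
grip_width: 0.0529
grasp_force: 66.0
```

>>> {"api": "send_rows", "payload": {"steps": "-1 0 0 0 0 0 0;-1 0 0 0 0 0 0;-1 0 0 0 0 0 0;-1 0 0 0 0 0 0;-1 0 0 0 0 0 0"}}

```text
clock: 9.83
eef_pos: [0.593, -0.1186, 0.0887]
tool_rot: [-0.098, 0.995, -0.0, 0.001]
ft_force: [0.1, 0.2, -5.9]
grip_width: 0.0527
grasp_force: 66.0
```

Run:
```python
from h import *
st(.494,-.306,.09,191.3)
c=shot("scene");cv2.imwrite("pics/scene2.png",c["frame"][:,:,::-1])
f=np.load("top0.npz");W=f["W"];f=f["f"].astype(int)
# tray outline by image: bright greyish region of tray vs blue table
sub=f[190:300,430:530];m=((sub[...,2]-sub[...,0])<12).astype(np.uint8)
n,l,s,_=cv2.connectedComponentsWithStats(m);i=1+s[1:,4].argmax();ys,xs=np.where(l==i)
P=W[190+ys,430+xs];P=P[np.isfinite(P[:,0])];print(len(P),cv2.minAreaRect((P[:,:2]*1000).astype(np.float32)))
```

```text
pos [ 0.593  -0.1186  0.0887] theta -168.73 tilt fix [0.0005 0.0025 0.    ] j [-0.2   0.51  0.1   1.15 -0.   -0.39] F [ 0.1   0.24 -5.86] T [ 0.024  0.018 -0.015] w 0.0527 9.83
go [-0.099  -0.1874  0.0013] turn 0.0006
5065 ((498.0987243652344, -303.6556091308594), (222.22593688964844, 180.3516845703125), 9.022581100463867)
```

>>> {"api": "send_rows", "payload": {"steps": "-1 -0.006 -0.012 0 0 0 0;-1 -0.012 -0.023 0 0 0 0;-1 -0.012 -0.023 0 0 0 0;-1 -0.012 -0.023 0 0 0 0;-1 -0.012 -0.023 0 0 0 0"}}

```text
clock: 10.3
eef_pos: [0.538, -0.2239, 0.0887]
tool_rot: [-0.098, 0.995, -0.001, 0.001]
ft_force: [0.8, 0.7, -5.2]
grip_width: 0.0527
grasp_force: 66.0
```

>>> {"api": "send_rows", "payload": {"steps": "-1 -0.012 -0.023 0 0 0 0;-1 -0.012 -0.023 0 0 0 0;-1 -0.012 -0.023 0 0 0 0;-1 -0.006 -0.013 0 0 0 0;-1 0 0 0 0 0 0"}}

```text
clock: 10.72
eef_pos: [0.4951, -0.3081, 0.0888]
tool_rot: [-0.096, 0.995, -0.001, 0.001]
ft_force: [0.8, 1.3, -5.5]
grip_width: 0.0524
grasp_force: 66.0
```

>>> {"api": "send_rows", "payload": {"steps": "-1 0 0 -0.01 0 0 0;-1 0 0 -0.015 0 0 0;-1 0 0 -0.015 0 0 0;-1 0 0 -0.01 0 0 0;-1 0 0 -0.006 0 0 0"}}

```text
clock: 11.13
eef_pos: [0.4962, -0.3027, 0.0304]
tool_rot: [-0.099, 0.995, 0.001, -0.0]
ft_force: [-1.4, 0.4, -4.7]
grip_width: 0.0524
grasp_force: 65.9
```

>>> {"api": "send_rows", "payload": {"steps": "-1 0 0 -0.003 0 0 0;-1 0 0 -0.002 0 0 0;-1 0 0 -0.001 0 0 0;-1 0 0 0 0 0 0;-1 0 0 0 0 0 0"}}

```text
clock: 11.55
eef_pos: [0.4975, -0.3048, 0.0273]
tool_rot: [-0.098, 0.995, -0.001, 0.002]
ft_force: [0.4, 0.1, -4.6]
grip_width: 0.0528
grasp_force: 65.9
```

Run:
```python
from h import *
st(.497,-.305,.022,191.3)
```

```text
pos [ 0.4975 -0.3048  0.0273] theta -168.73 tilt fix [0.0011 0.0036 0.    ] j [-0.55  0.53 -0.05  0.99  0.   -0.75] F [ 0.4   0.07 -4.65] T [-0.023 -0.006  0.028] w 0.0528 11.55
go [-0.0005 -0.0002 -0.0053] turn 0.0005
```

>>> {"api": "send_rows", "payload": {"steps": "-1 0 0 -0.002 0 0 0;-1 0 0 -0.0015 0 0 0;-1 0 0 0 0 0 0;-1 0 0 0 0 0 0;-1 0 0 0 0 0 0"}}

```text
clock: 11.97
eef_pos: [0.4974, -0.3049, 0.0237]
tool_rot: [-0.098, 0.995, -0.001, 0.002]
ft_force: [0.3, 0.1, -1.0]
grip_width: 0.0526
grasp_force: 66.4
```

>>> {"api": "send_rows", "payload": {"steps": "-1 0 0 -0.0007 0 0 0;-1 0 0 0 0 0 0;-1 0 0 0 0 0 0;-1 0 0 0 0 0 0;-1 0 0 0 0 0 0"}}

```text
clock: 12.38
eef_pos: [0.4974, -0.3049, 0.0237]
tool_rot: [-0.098, 0.995, -0.001, 0.002]
ft_force: [-2.1, 0.1, 5.2]
grip_width: 0.0524
grasp_force: 67.2
```

>>> {"api": "send_rows", "payload": {"steps": "1 0 0 0 0 0 0;1 0 0 0 0 0 0;1 0 0 0 0 0 0;1 0 0 0 0 0 0;1 0 0 0 0 0 0"}}

```text
clock: 12.8
eef_pos: [0.497, -0.3045, 0.0223]
tool_rot: [-0.098, 0.995, -0.0, 0.001]
ft_force: [-0.0, -0.3, 0.0]
grip_width: 0.0856
grasp_force: 0.0
```

>>> {"api": "send_rows", "payload": {"steps": "1 0 0 0 0 0 0;1 0 0 0.005 0 0 0;1 0 0 0.015 0 0 0;1 0 0 0.025 0 0 0;1 0 0 0.03 0 0 0"}}

```text
clock: 13.22
eef_pos: [0.4955, -0.3037, 0.0966]
tool_rot: [-0.098, 0.995, 0.001, -0.001]
ft_force: [0.9, -0.4, 0.2]
grip_width: 0.0853
grasp_force: 0.0
```

>>> {"api": "send_rows", "payload": {"steps": "1 0 0 0.03 0 0 0;1 0 0 0.03 0 0 0;1 -0.02 0 0.02 0 0 0;1 -0.03 0.02 0 0 0 0;1 -0.03 0.02 0 0 0 0"}}

```text
clock: 13.63
eef_pos: [0.4178, -0.2655, 0.1794]
tool_rot: [-0.098, 0.995, -0.002, 0.003]
ft_force: [-0.5, 0.8, 0.2]
grip_width: 0.0853
grasp_force: 0.0
```

Run:
```python
from h import *
st()
c=shot("scene");cv2.imwrite("pics/scene3.png",c["frame"][:,:,::-1])
```

```text
pos [ 0.4178 -0.2655  0.1794] theta -168.78 tilt fix [0.0031 0.0066 0.    ] j [-0.57  0.24 -0.07  1.26  0.   -0.76] F [-0.48  0.77  0.2 ] T [ 0.058  0.04  -0.019] w 0.0853 13.63
```

View pics/scene3.png

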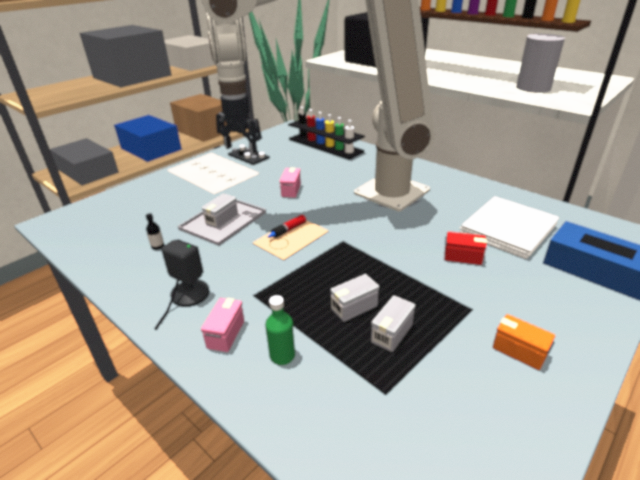

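The picture shows the tin standing upright in the tray at (220,211), the two empty tins still on the bib at (355,297) and (393,322), and everything else where it was. The gripper is clear, so I'm handing in.

```bash
python3 -c "
from workcell import *
print(job_done())"
```

```text
the job is handed in; nothing more can be done
None
```

The first tin I lifted (about 0.5 kg) was the heavy one, so I didn't lift the other two: I held its label square to the scanner at about 100 mm for over a second, set it upright in the tray, and handed the job in at about 14 s; no verdict came back.

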